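# Clamp a plaster ring for carving and hold the cam at full lift

### The job

Lift the larger plaster ring up and off its drying post and lay it flat, without dropping it, on the plate of the cam clamp between the round cam and the V-shaped fence, and let go of it. Then take the cam lever by its wooden knob and swing it round to the cam's highest lift, where the lever points straight away from the ring along the clamp's centre line and the cam presses the ring hardest into the sprung fence (swung farther, it loosens again). The lever is sprung back, so finish while still holding the knob there; leave everything else on the bench where it is.

Things in the scene. Friction and masses are not known exactly. Their poses are not given: they have to be found in the camera images.
- ring: the larger plaster ring, a loose flat ring: outside diameter 54 mm (46 mm at its bevelled top edge, bevel in the top 6 mm), bore about 28 mm, height 30 mm, about 65 g. Origin at the centre of its underside, z up along its axis. It starts hanging on one of the two drying posts, lying on that post's collar.
- small_ring: a smaller plaster ring, outside diameter 40 mm, height 30 mm, on the other drying post; not needed, leave it. Origin at the centre of its underside.
- stand_a_tip (a point): top of the post that carries the larger ring, 90 mm above the bench. The wooden stand is fixed: foot 72 mm across and 12 mm high, collar 36 mm across whose top is 35 mm above the bench (the ring lies on it), then an upright post 12 mm across. The other stand is alike; the two stands may swap places.
- clamp: the cam clamp, fixed to the bench: aluminium plate 130 mm (its x) by 220 mm (its y), 12 mm thick; origin at the centre of the plate's underside, z up. Along its y axis, from -y to +y: cam and lever pivot (y -45 mm), ring nest (y +31.5 mm), V-shaped steel fence (opens towards the cam). The sides (+x and -x) of the nest are open for fingers.
- nest (a point): centre of the ring's seat on the top of the clamp plate (12 mm above the bench), 76.5 mm from the pivot axis: where the ring's origin is when it just touches both faces of the V fence. With the lever at 0 there are about 15 mm of slack between ring and cam; the cam pushes the ring into the fence, and at full lift up to 3.5 mm beyond this point.
- pivot (a point): the cam lever's vertical pivot axis, 50 mm above the bench, on the clamp's centre line. The cam under the lever is a steel disc 72 mm across, its top 35 mm above the bench, set 17 mm off the pivot on the side opposite the lever; its rim runs freely on a bearing, so it does not drag the ring sideways.
- cam_lever (a joint): angle of the cam lever, rad. 0 (start, at a stop): lever points to the clamp's -x. Grows counter-clockwise seen from above, up to 2.3. Highest lift at 1.571, lever pointing to the clamp's -y, straight away from the ring. A spring turns the lever back towards 0 with 0.36 N m at 0, rising to 0.83 N m at 1.571; some 4 to 9 N are needed at the knob.
- cam_knob: light wooden upright knob at the end of the cam lever, a round grip 24 mm across and 42 mm high, turning freely on its own pin. Origin at the centre of its underside, 47 mm above the bench, 100 mm from the pivot; the lever bar (18 mm wide, 9 mm thick) lies right under it. The knob is where the lever is to be held.
- fence: the V-shaped steel fence of the clamp, faces 30 degrees off square, 76 mm wide, top 31 mm above the bench, sliding along the clamp's y on stiff springs of 4 N per mm together: at full lift about 8 to 14 N press on a seated ring. Origin at the nest point while unloaded; its V faces lie 19 to 28 mm from there towards +y.
- mallet: wooden mallet lying on the bench, a bystander
- brush: brush lying on the bench, a bystander
- spatula: spatula lying on the bench, a bystander
- bowl: grey mixing bowl, 120 mm across, a bystander
- jar: jar 60 mm across and 80 mm high, a bystander
- offcut: plaster offcut 50 by 35 by 20 mm, a bystander
- cup: white cup 72 mm across and 85 mm high, a bystander
Things that resemble listed ones, but are neither listed nor needed, are in the scene too. What is shaped like the ring but turquoise or yellow is not meant.

How it is judged:
By the outcome, as a careful person would: the job done as asked, in the order asked, and still so for the second after the job is handed in, while the arm keeps its last pose, push and grip.
It also fails if it takes over 61 s, if anything falls off the work surface, if the arm or the gripper's body presses on something with over 40 N, if the wrist force passes 120 N, or if a joint passes its speed limit or range.

### The arm

A 6-joint arm with a two-finger parallel gripper is mounted at the origin on the work surface. World frame = base frame: x ahead of the robot, y to its left, z up, the work surface at z = 0. Lengths are in mm, angles in degrees, forces in N, time in s.
With the tool pointing down it reaches from about 375 to 750 mm from the base axis. Payload 9 kg.
Tool frame: the origin (TCP) lies at the centre of the arm's flange, where the gripper is bolted on; the fingertips stand 173 mm ahead of it and the grasp point (between the pads) lies 155 mm ahead of it; y points along the fingers, x is the direction in which the jaws open and shut, and the axes are right-handed (so a half turn about y gives the same grasp; the last joint's range is limited). The gripper opens to 85 mm and grips with 20 to 120 N. Pads are 22 mm wide; open, the fingers measure 114 mm over their backs; the gripper's body (76 mm by 85 mm) begins 54 mm behind the grasp point. The pads swing forward as they close: fully open they stand 13 mm farther back than shut.
Start: joints at [-76.53, 5.964, 5.575, 89.605, 0, 77.527], TCP at [262.501, -539.546, 404.731] pointing down, gripper open.
Joint ranges: [-171.21, 171.21], [-48.23, 106.86], [-62.78, 66.21], [-105.2, 120.99], [-86.42, 89.51], [-180, 180]. Speed limits (degrees/s): [127.2, 127.2, 147.25, 180, 180, 180].

### API

Orientations are given as [roll, pitch, yaw] about the fixed x, y, z axes, in that order (R = Rz(yaw) Ry(pitch) Rx(roll)).
In Python, from rig import status, imaging, order gives the robot as it stands.
- The arm moves only by the shell command python3 -m handwheel 'ROWS' [OPENING] [FORCE]. ROWS is JSON, a list of rows, each a list of 6 numbers: the shift along the tool's x, y, z in m, then the turn, a rotation vector about the tool's x, y, z in rad. A call has 1 to 8 rows; each row is the pose to reach, as a shift and turn from the pose measured when the call began, along the tool's axes at that moment; what a row does not reach only later rows make up. A row lasts 1/8 s, in which the tool goes at most 62.5 mm and 10.7 degrees, less where a joint would pass 70% of its speed; a pose out of reach is approached as far as the arm can. A call with a gripper value outside its range is refused whole. OPENING is the opening, from 0 (shut) to 1 (fully open), set as the call begins (- or left out, the last holds). The fingers move at their own pace and stop on an object; FORCE is the grip in N (left out, the last holds). Time passes only in rows, so rows that repeat a pose let the fingers close. It gives the time, the measured TCP pose, the force and the opening at its end, in the units of the state.
- status.sense(): the state, without advancing time (a new reading comes with each control period).
- imaging.capture(name): name is "scene" or "top" or "wrist"; returns (picture, depth): 400x640x3 uint8, red, green, blue; 400x640 float32, mm along the optical axis (not along the pixel's ray), 0 where there is no reading.
- imaging.camera_info(name): a dict with "fx", "fy", "cx", "cy" (pixels), "rvec" (rotation vector, rad) and "tvec" (3), from world to camera coordinates, as OpenCV has them. Camera axes: x right, y down, z forward; pixel columns grow to the right and rows downward; lengths in mm; the calibration is good to about 2 mm. A picture is of the moment at which its call begins: read the wrist's pose just before it. camera_info takes no time and is no camera call; for the wrist camera it gives the pose at the moment of the call.
- order.close_job(): hands the job in, once; it reports no verdict.
The state is a dict: "time_s": time; "joints": joint angles; "dq": joint speeds; "tau": joint torques, N m; "tcp_pos": TCP position; "tool_rot": TCP orientation; "wrist_force": force on the tool from outside, world axes, zero at the start; "wrist_torque": the same for the moment, N m; "opening": finger opening in mm.
Only numpy, scipy, OpenCV 4.12 (cv2) and the standard library are available. Lean on these libraries where they do the work, as an engineer would, in place of code of your own. Each camera call takes 0.05 s, during which the arm holds its last target. There are 200 camera calls.

## Working session

There is one attempt and no reset: what is moved stays moved. The work goes in short steps, Python scripts to look and compute and a shell command to move; the robot and the scene stay as the last step left them, time stands still between calls to the robot, and variables do not carry over. Pictures are saved under pics/ and viewed, about 8 in all and at most 12, crops included, and the job is handed in when it is done.

```bash
ls; mkdir -p pics; python3 - <<'E'
from rig import status, imaging
import cv2
s=status.sense();print({k:s[k] for k in('time_s','tcp_pos','tool_rot','opening','wrist_force')})
for n in('top','scene'):
    p,d=imaging.capture(n);cv2.imwrite(f'pics/{n}0.png',p[:,:,::-1]);import numpy as np;np.save(f'{n}_d.npy',d)
    print(n,imaging.camera_info(n))
E
```

```text
pics
{'time_s': 0.0, 'tcp_pos': array([ 262.46540716, -539.43008502,  403.90035508]), 'tool_rot': array([-8.99832449e+01,  7.56096385e-02, -6.40573295e+01]), 'opening': 85.26643295893507, 'wrist_force': array([-0.28766392, -0.18052907, -0.16528702])}
top {'fx': 466.5615684646516, 'fy': 466.5615684646516, 'cx': 314.97884376544056, 'cy': 198.6759785324301, 'rvec': array([ 2.17289896, -2.13918726,  0.14370291]), 'tvec': array([ -26.10330833,  580.86796625, 1164.32276262])}
scene {'fx': 500.26096048497277, 'fy': 500.26096048497277, 'cx': 308.8757865641641, 'cy': 196.8801384839847, 'rvec': array([ 2.24784292,  1.41453425, -0.40261919]), 'tvec': array([-270.59369455, -416.85164531, 1773.55485199])}
```

View pics/top0.png

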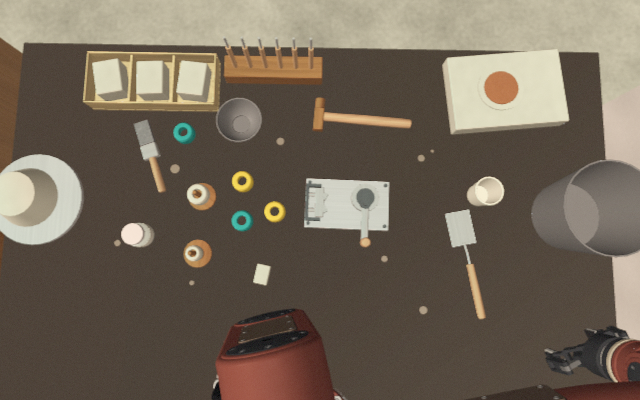

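View pics/scene0.png

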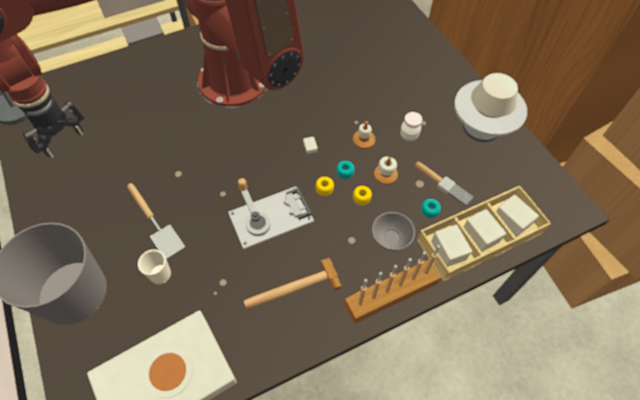

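```bash
cat >h.py <<'E'
import numpy as np,cv2
from rig import status,imaging
def cam(n,ci=None):
    c=ci or imaging.camera_info(n);R=cv2.Rodrigues(np.array(c['rvec']))[0];return c,R,np.array(c['tvec']).ravel()
def ray(n,u,v,z,ci=None):
    c,R,t=cam(n,ci);o=-R.T@t;d=R.T@np.array([(u-c['cx'])/c['fx'],(v-c['cy'])/c['fy'],1]);return o+d*(z-o[2])/d[2]
def proj(n,P,ci=None):
    c,R,t=cam(n,ci);q=R@np.array(P,float)+t;return np.array([c['fx']*q[0]/q[2]+c['cx'],c['fy']*q[1]/q[2]+c['cy']])
E
python3 - <<'E'
from h import *
for n,ps in {'top':[(201,193,65),(197,252,65),(304,206,12),(389,206,12),(366,197,35),(365,241,89)],'scene':[(388,163,65),(365,130,65)]}.items():
    for u,v,z in ps: print(n,u,v,ray(n,u,v,z).round(1))
a=cv2.imread('pics/top0.png');b=cv2.imread('pics/scene0.png')
A=cv2.resize(a[165:285,170:290],None,fx=3.3,fy=3.3,interpolation=2)
B=cv2.resize(a[165:255,290:410],None,fx=3.3,fy=3.3,interpolation=2)
C=cv2.resize(b[110:200,335:455],None,fx=3.3,fy=3.3,interpolation=2)
cv2.imwrite('pics/c1.png',np.hstack([A,np.vstack([B,C])[:396] if 0 else cv2.resize(np.vstack([B,C]),(264,396))]))
E
```

```text
top 201 193 [587.5 270.3  65. ]
top 197 252 [439.8 273.3  65. ]
top 304 206 [564.7  11.4  12. ]
top 389 206 [ 568.2 -211.9   12. ]
top 366 197 [ 588.  -148.8   35. ]
top 365 241 [ 472.4 -140.4   89. ]
scene 388 163 [588.9 282.5  65. ]
scene 365 130 [448.2 281.3  65. ]
```

View pics/c1.png

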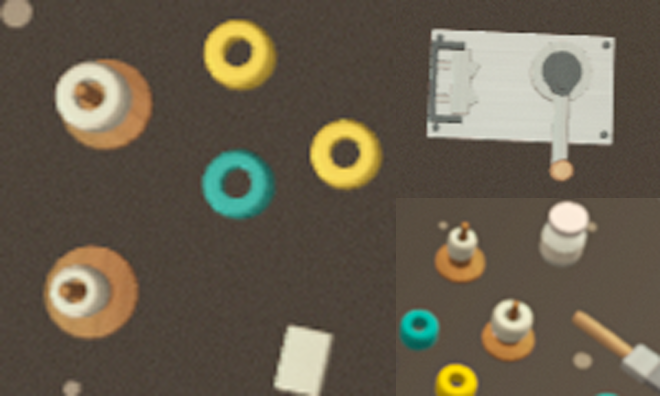

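```bash
python3 - <<'E'
from h import *
a=cv2.imread('pics/top0.png');hsv=cv2.cvtColor(a,cv2.COLOR_BGR2HSV)
m=((hsv[...,2]>130)&(hsv[...,1]<60)).astype(np.uint8)
m[:,:295]=0;m[:,400:]=0;m[:170]=0;m[232:]=0
c=max(cv2.findContours(m,0,2)[0],key=cv2.contourArea);r=cv2.minAreaRect(c)
W=np.array([ray('top',u,v,12)[:2] for u,v in c[:,0]+0.0],np.float32)
R=cv2.minAreaRect(W);print('plate',r,R)
k=(cv2.inRange(hsv,(5,60,120),(20,200,255)));k[:,:350]=0;k[:,380:]=0;k[:230]=0;k[255:]=0
ys,xs=np.nonzero(k);print('knob',xs.mean(),ys.mean(),len(xs),ray('top',xs.mean(),ys.mean(),85))
m=((hsv[...,2]>120)&(hsv[...,1]<70)).astype(np.uint8);m=m[180:215,180:220]
c=max(cv2.findContours(m,0,2)[0],key=cv2.contourArea)+np.array([180,180]);(u,v),rad=cv2.minEnclosingCircle(c);print('ring',u,v,rad,ray('top',u,v,61))
print(ray('top',201.5,192,90))
for n in('top','scene'):
  d=np.load(n+'_d.npy');print(d[100:130:10,300])
s=status.sense();c,R,t=cam('wrist');print(c,s['tcp_pos'],-R.T@t)
E
```

```text
plate ((346.85186767578125, 204.90660095214844), (84.31165313720703, 50.90842819213867), 2.4895527362823486) ((569.887451171875, -100.58159637451172), (220.25172424316406, 134.76181030273438), 88.38816833496094)
knob 364.8720930232558 241.8372093023256 86 [ 470.54196826 -140.55012057   85.        ]
ring 197.5 194.0 11.236202239990234 [585.35455127 279.99112443  61.        ]
[586.53119907 263.08770705  90.        ]
[1270.6495 1267.5502 1267.2192]
[1722.695  1701.1141 1681.4401]
{'fx': 286.91429792605186, 'fy': 286.91429792605186, 'cx': 316.1555314981799, 'cy': 201.36848855697266, 'rvec': array([-2.47111998,  1.54459401,  0.2035483 ]), 'tvec': array([-599.92297657,  -33.25704098,  377.25420771])} [ 262.48279186 -539.44132769  404.02847598] [ 321.42992048 -511.10034136  372.5501216 ]
```

```bash
python3 -m handwheel '[[-0.03,0,0.04,0,-0.15,0],[-0.09,0,0.1,0,-0.3,0],[-0.13,0,0.15,0,-0.45,0],[-0.17,0,0.2,0,-0.6,0],[-0.21,0,0.25,0,-0.75,0],[-0.25,0,0.29,0,-0.9,0],[-0.29,0,0.34,0,-1.0,0],[-0.33,0,0.38,0,-1.09,0]]' 1 40
python3 - <<'E'
from h import *
s=status.sense();print(s['time_s'],s['tcp_pos'],s['tool_rot'],s['joints'])
E
```

```text
time_s: 1.1
tcp_pos: [454.5, -89.7, 404.3]
tool_rot: [-89.9, 0.0, -1.4]
wrist_force: [1.4, -0.4, -0.1]
opening: 85.3
1.1 [454.47389225 -89.71379627 404.29532009] [-8.99378975e+01  5.64984439e-03 -1.43873381e+00] [-2.74285288e+01 -1.80868669e+01 -1.69772177e+01  9.11419417e+01
  5.33463814e-02  6.40101930e+01]
```

```bash
python3 -m handwheel '[[0.058,0,-0.02,0,0,0],[0.116,0,-0.045,0,0,0],[0.116,0,-0.045,0,0,0],[0.116,0,-0.045,0,0,0]]'
python3 - <<'E'
from h import *
import pickle
c=imaging.camera_info('wrist');p,d=imaging.capture('wrist');cv2.imwrite('pics/w1.png',p[:,:,::-1]);pickle.dump((c,d),open('w1.pkl','wb'));print(c)
E
```

```text
time_s: 1.6
tcp_pos: [569.1, -137.5, 403.6]
tool_rot: [-89.9, 0.1, -1.4]
wrist_force: [0.3, 0.1, -0.2]
opening: 85.2
{'fx': 286.91429792605186, 'fy': 286.91429792605186, 'cx': 316.1555314981799, 'cy': 201.36848855697266, 'rvec': array([-2.88116152,  0.0352469 ,  0.00466625]), 'tvec': array([-572.27195749, -152.11039906,  344.71139822])}
```

View pics/w1.png

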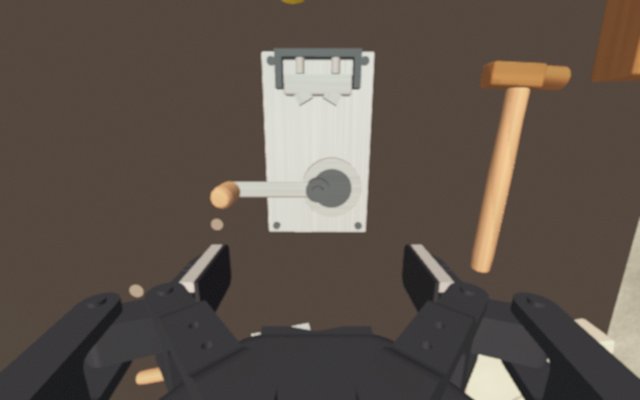

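```bash
python3 -m handwheel '[[0.01,0,0.06,0,0,0],[0.01,0,0.12,0,0,0],[0.015,0,0.18,0,0,0],[0.015,0,0.24,0,0,0],[0.02,0,0.3,0,0,0],[0.02,0,0.345,0,0,0],[0.02,0,0.345,0,0,0],[0.02,0,0.345,0,0,0]]'
python3 - <<'E'
from h import *
import pickle
c=imaging.camera_info('wrist');p,d=imaging.capture('wrist');cv2.imwrite('pics/w2.png',p[:,:,::-1]);pickle.dump((c,d),open('w2.pkl','wb'));print(c,status.sense()['tcp_pos'])
E
```

```text
time_s: 2.65
tcp_pos: [596.5, 206.8, 406.6]
tool_rot: [-89.9, -0.1, -1.4]
wrist_force: [0.2, 0.4, 0.6]
opening: 85.8
{'fx': 286.91429792605186, 'fy': 286.91429792605186, 'cx': 316.1555314981799, 'cy': 201.36848855697266, 'rvec': array([-2.88032966e+00,  3.54636275e-02, -8.59088481e-04]), 'tvec': array([-592.82790344,  180.43734523,  434.23352809])} [596.7695786  206.29177102 406.3424521 ]
```

View pics/w2.png

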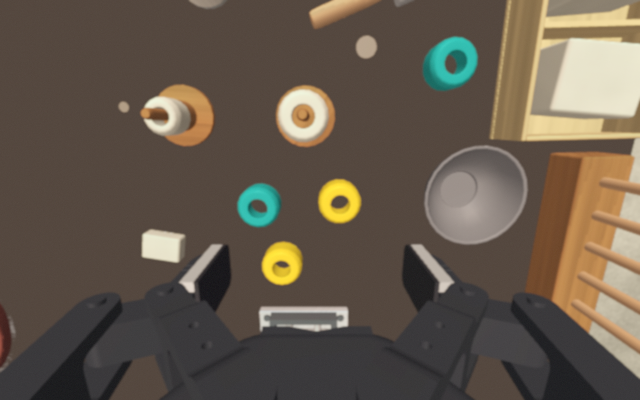

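```bash
python3 - <<'E'
from h import *
import pickle
c1,d1=pickle.load(open('w1.pkl','rb'));c2,d2=pickle.load(open('w2.pkl','rb'))
a=cv2.imread('pics/w2.png');hsv=cv2.cvtColor(a,cv2.COLOR_BGR2HSV)
m=((hsv[...,2]>140)&(hsv[...,1]<60)).astype(np.uint8);q=np.zeros_like(m);q[80:150,265:345]=m[80:150,265:345]
c=max(cv2.findContours(q,0,2)[0],key=cv2.contourArea)
W=np.array([ray('',u,v,61,c2)[:2] for u,v in c[:,0]+0.0],np.float32);print('ring',cv2.minEnclosingCircle(W),cv2.minAreaRect(W))
print('tip',ray('',303,115,90,c2),'depth ring',d2[100,303])
a=cv2.imread('pics/w1.png');hsv=cv2.cvtColor(a,cv2.COLOR_BGR2HSV)
cor=np.array([ray('',u,v,12,c1)[:2] for u,v in((262,52),(374,52),(367,232),(269,232))]);print(cor,cor.mean(0))
y=(cor[0]+cor[1]-cor[2]-cor[3])/2;x=(cor[1]+cor[2]-cor[0]-cor[3])/2
ang=np.degrees(np.arctan2(y[1],y[0]))-90;print(np.linalg.norm(x),np.linalg.norm(y),ang,np.degrees(np.arctan2(x[1],x[0])))
k=cv2.inRange(hsv,(5,60,120),(20,200,255));k[:,:200]=0;k[:,245:]=0;k[:170]=0;k[215:]=0
ys,xs=np.nonzero(k);print('knob px',xs.min(),xs.max(),ys.min(),ys.max(),'c top',ray('',222,197,89,c1),ray('',xs.mean(),ys.mean(),70,c1))
print('pivot',ray('',318,189,50,c1)); print('fence apex',ray('',318,93,31,c1),ray('',303,103,31,c1),ray('',334,103,31,c1))
for n,z in(('nest',31.5),('piv',-45)): 
  A=np.radians(ang);print(n,cor.mean(0)+z*np.array([-np.sin(A),np.cos(A)]))
E
```

```text
ring ((585.4718627929688, 281.8392333984375), 25.872909545898438) ((585.7058715820312, 281.65435791015625), (50.271080017089844, 50.5396842956543), 88.64106750488281)
tip [586.92445788 281.25735556  90.        ] depth ring 294.5831
[[ 510.86613297    9.67312429]
 [ 638.62816569    6.54501515]
 [ 635.26242279 -212.20560623]
 [ 504.24954557 -209.00083869]] [ 572.25156676 -101.24707637]
129.42619454982218 218.76923568062713 -1.307302242646415 -1.4018928479923516
knob px 209 239 181 208 c top [ 473.17819229 -140.72823314   89.        ] [ 468.52578761 -142.33159785   70.        ]
pivot [ 571.05531091 -143.40030195   50.        ]
fence apex [573.58276262 -37.78996783  31.        ] [556.42935701 -47.9774111   31.        ] [591.3796711  -48.83293259  31.        ]
nest [572.97023134 -69.75527551]
piv [ 571.22490306 -146.23536331]
```

```bash
python3 -m handwheel '[[-0.0125,0.02,0.05,0,0,0],[-0.0125,0.06,0.075,0,0,0],[-0.0125,0.09,0.075,0,0,0],[-0.0125,0.12,0.075,0,0,0],[-0.0125,0.15,0.075,0,0,0],[-0.0125,0.175,0.075,0,0,0],[-0.0125,0.195,0.075,0,0,0],[-0.0125,0.195,0.075,0,0,0]]'
```

```text
time_s: 3.7
tcp_pos: [586.0, 280.8, 210.0]
tool_rot: [-90.0, 0.0, -1.5]
wrist_force: [1.2, 0.5, 0.5]
opening: 85.4
```

```bash
python3 -m handwheel '[[0,0,0.001,0,0,0],[0,0,0.001,0,0,0],[0,0,0.001,0,0,0],[0,0,0.001,0,0,0],[0,0,0.001,0,0,0],[0,0,0.001,0,0,0],[0,0,0.001,0,0,0],[0,0,0.001,0,0,0]]' 0.45 40
```

```text
time_s: 4.7
tcp_pos: [586.6, 282.0, 211.6]
tool_rot: [-90.0, -0.1, -1.5]
wrist_force: [-0.4, -0.7, 6.4]
opening: 52.2
```

```bash
python3 -m handwheel '[[0,0,0,0,0,0],[0,0,0,0,0,0],[0,0.003,0,0,0,0],[0,0.006,0,0,0,0],[0,0.006,0,0,0,0]]' 0.85 40
python3 -m handwheel '[[0,0,0,0,0,0],[0,0,0,0,0,0],[0,0,0,0,0,0],[0,0,0,0,0,0],[0,0,0,0,0,0],[0,0,0,0,0,0]]' 0.45 40
```

```text
time_s: 5.32
tcp_pos: [586.4, 281.9, 204.9]
tool_rot: [-90.0, -0.0, -1.5]
wrist_force: [-0.5, 0.4, -0.0]
opening: 72.4
time_s: 6.08
tcp_pos: [586.4, 282.0, 205.1]
tool_rot: [-90.0, -0.0, -1.5]
wrist_force: [0.5, 0.6, 1.9]
opening: 51.9
```

```bash
python3 -m handwheel '[[0,-0.005,0,0,0,0],[0,-0.02,0,0,0,0],[0,-0.04,0,0,0,0],[0,-0.06,0,0,0,0],[0,-0.08,0,0,0,0],[0,-0.1,0,0,0,0],[0,-0.1,0,0,0,0]]'
python3 - <<'E'
from h import *
import pickle
c=imaging.camera_info('wrist');p,d=imaging.capture('wrist');cv2.imwrite('pics/w3.png',p[:,:,::-1]);pickle.dump((c,d),open('w3.pkl','wb'));print(status.sense()['tcp_pos'])
E
```

```text
time_s: 6.95
tcp_pos: [587.0, 282.1, 307.5]
tool_rot: [-89.9, -0.2, -1.5]
wrist_force: [-0.4, -0.3, -0.3]
opening: 51.6
[586.64495677 281.97168729 305.89266448]
```

View pics/w3.png

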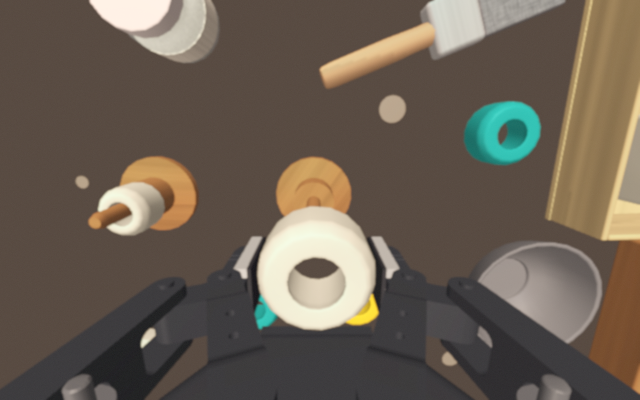

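```bash
python3 -m handwheel '[[0,0,-0.04,0,0,0],[0,0,-0.09,0,0,0],[-0.002,0,-0.14,0,0,0],[-0.002,0,-0.19,0,0,0],[-0.004,0,-0.24,0,0,0],[-0.005,0,-0.29,0,0,0],[-0.005,0,-0.34,0,0,0],[-0.005,0,-0.356,0,0,0]]'
python3 - <<'E'
from h import *
import pickle
c,d=pickle.load(open('w3.pkl','rb'))
a=cv2.imread('pics/w3.png');hsv=cv2.cvtColor(a,cv2.COLOR_BGR2HSV)
C,R,t=cam('',c);o=-R.T@t
def pt(u,v):
    q=np.array([(u-C['cx'])/C['fx'],(v-C['cy'])/C['fy'],1])*d[v,u];return R.T@(q-t)
P=np.array([pt(u,v) for u,v in((317,222),(280,268),(354,268),(317,315),(290,240),(344,240))]);print(P.round(1))
# top face outer ellipse mask
g=hsv[...,2];print([int(g[v,317]) for v in range(200,340,4)])
w=[]
for v in range(200,335):
  for u in range(255,380):
    if hsv[v,u,1]<60 and g[v,u]>120 and d[v,u]>0:
      q=pt(u,v)
      if q[2]>157: w.append(q)
w=np.array(w);print(len(w),w[:,2].max(),np.percentile(w[:,2],[50,90]))
top=w[w[:,2]>np.percentile(w[:,2],50)-2.5];print((top.min(0)+top.max(0))/2,top.max(0)-top.min(0))
A=np.c_[top[:,:2]-top[:,:2].mean(0),np.ones(len(top))];print('tilt deg',np.degrees(np.linalg.lstsq(A,top[:,2],rcond=None)[0][:2]))
s=status.sense();print(s['tcp_pos'],s['tool_rot'])
E
```

```text
time_s: 8.0
tcp_pos: [571.6, -76.2, 304.3]
tool_rot: [-89.9, -0.0, -1.7]
wrist_force: [-0.6, -0.5, -0.5]
opening: 51.8
[[588.9 307.4 160.7]
 [572.6 288.9 165.5]
 [603.9 288.9 167.2]
 [587.8 266.6 167.2]
 [577.6 302.1 166.8]
 [599.8 301.2 166.3]]
[177, 178, 223, 225, 226, 235, 245, 245, 247, 249, 245, 245, 245, 245, 225, 86, 89, 88, 89, 87, 219, 226, 225, 225, 225, 224, 219, 221, 245, 244, 245, 245, 215, 62, 55]
8428 208.4030039853298 [166.32224872 167.3321009 ]
[587.72275159 282.06967782 186.11310339] [50.69108129 49.57260518 44.57980118]
tilt deg [ 0.31308325 -0.49777939]
[571.59320995 -76.21648319 304.33318387] [-8.99281571e+01 -3.80647056e-02 -1.69513205e+00]
```

```bash
python3 -m handwheel '[[0,0.02,0.002,0,0,0],[0,0.04,0.002,0,0,0],[0,0.06,0.002,0,0,0],[0,0.08,0.002,0,0,0],[0,0.1,0.002,0,0,0],[0,0.112,0.002,0,0,0],[0,0.116,0.002,0,0,0],[0,0.116,0.002,0,0,0]]'
python3 - <<'E'
from h import *
p,d=imaging.capture('wrist');cv2.imwrite('pics/w4.png',p[:,:,::-1]);s=status.sense();print(s['tcp_pos'],s['tool_rot'])
E
```

```text
time_s: 9.0
tcp_pos: [571.9, -74.2, 188.6]
tool_rot: [-89.9, -0.1, -1.7]
wrist_force: [-0.1, 0.2, -0.3]
opening: 52.1
[572.04803853 -74.22486416 188.94438869] [-8.99469813e+01 -8.82673243e-02 -1.69693412e+00]
```

View pics/w4.png

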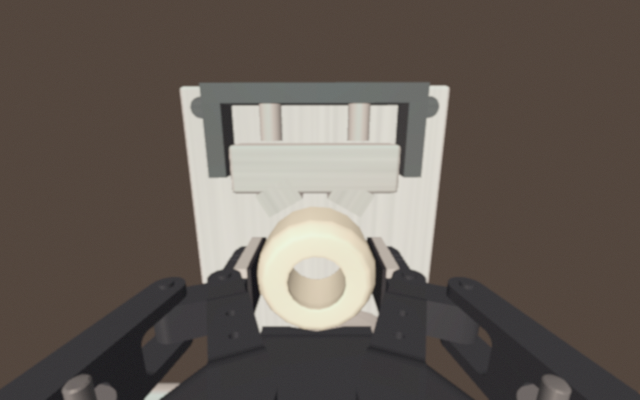

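```bash
python3 -m handwheel '[[0,0.002,0,0,0,0],[0,0.004,0,0,0,0],[0,0.006,0,0,0,0],[0,0.007,0,0,0,0],[0,0.007,0,0,0,0]]'
```

```text
time_s: 9.68
tcp_pos: [572.0, -74.2, 182.2]
tool_rot: [-89.9, -0.1, -1.7]
wrist_force: [-1.9, 0.3, 3.1]
opening: 51.8
```

```bash
python3 -m handwheel '[[0,0,0,0,0,0],[0,0,0,0,0,0],[0,0,0,0,0,0],[0,0,0,0,0,0],[0,0,0,0,0,0]]' 0.95
python3 -m handwheel '[[0,-0.01,0,0,0,0],[0,-0.03,0,0,0,0],[0,-0.06,0,0,0,0],[0,-0.1,0,0,0,0],[0,-0.15,0,0,0,0],[0,-0.18,0,0,0,0],[0,-0.18,-0.04,0,0,0],[0,-0.18,-0.06,0,0,0]]'
python3 - <<'E'
from h import *
import pickle
c=imaging.camera_info('wrist');p,d=imaging.capture('wrist');cv2.imwrite('pics/w5.png',p[:,:,::-1]);pickle.dump((c,d),open('w5.pkl','wb'));print(status.sense()['tcp_pos'])
E
```

```text
time_s: 10.3
tcp_pos: [572.0, -74.2, 182.2]
tool_rot: [-90.0, -0.1, -1.7]
wrist_force: [-0.2, 0.4, 0.6]
opening: 81.0
time_s: 11.3
tcp_pos: [570.0, -135.6, 364.1]
tool_rot: [-90.0, -0.2, -1.7]
wrist_force: [-0.9, 0.8, -0.5]
opening: 81.3
[ 569.78148204 -137.31618973  363.16681157]
```

View pics/w5.png

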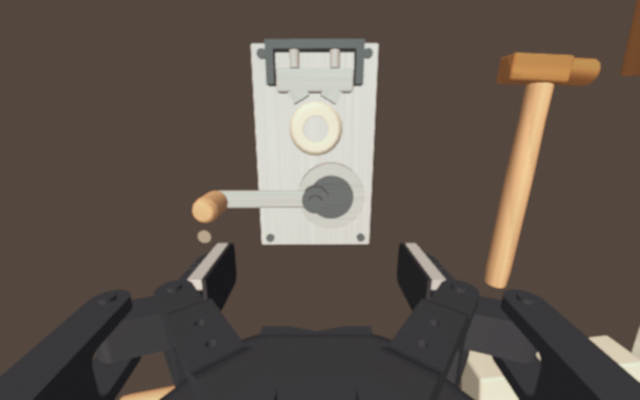

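```bash
python3 - <<'E'
from h import *
import pickle
c,d=pickle.load(open('w5.pkl','rb'))
print('ring top',ray('',315,126,42,c),'knob top',ray('',203,210,89,c),'mid',ray('',209,207,68,c),'pivot',ray('',316,198,50,c))
s=status.sense();t=s['tcp_pos'];y=np.radians(s['tool_rot'][2])
k=np.array([471,-142.]);D=k-t[:2];print(t,D,'tx',D@[np.cos(y),np.sin(y)],'tz',D@[-np.sin(y),np.cos(y)])
E
```

```text
ring top [572.38546514 -72.06563901  42.        ] knob top [ 471.12256897 -140.66972266   89.        ] mid [ 468.54962152 -143.9125401    68.        ] pivot [ 571.21302792 -142.81136908   50.        ]
[ 569.78148204 -137.31618973  363.16681157] [-98.78148204  -4.68381027] tx -98.58258712952225 tz -7.822581912734912
```

```bash
python3 -m handwheel '[[-0.05,0,-0.004,0,0,0],[-0.099,0.01,-0.0075,0,0,0],[-0.099,0.04,-0.0075,0,0,0],[-0.099,0.075,-0.0075,0,0,0],[-0.099,0.11,-0.0075,0,0,0],[-0.099,0.13,-0.0075,0,0,0],[-0.099,0.137,-0.0075,0,0,0],[-0.099,0.137,-0.0075,0,0,0]]' 1
python3 -m handwheel '[[0,0,0,0,0,0],[0,0,0,0,0,0],[0,0,0,0,0,0],[0,0,0,0,0,0],[0,0,0,0,0,0],[0,0,0,0,0,0],[0,0,0,0,0,0],[0,0,0,0,0,0]]' 0.1 70
```

```text
time_s: 12.35
tcp_pos: [470.9, -141.6, 226.2]
tool_rot: [-90.0, -0.1, -1.8]
wrist_force: [0.7, -0.1, -0.3]
opening: 85.9
time_s: 13.35
tcp_pos: [470.0, -141.6, 227.0]
tool_rot: [-90.1, 0.1, -1.8]
wrist_force: [-12.7, 1.1, 14.3]
opening: 21.9
```

```bash
python3 -m handwheel '[[0,0,-0.005,0,0,0],[0.0005,0,-0.01,0,0,0],[0.001,0,-0.015,0,0,0],[0.002,0,-0.02,0,0,0],[0.003,0,-0.0247,0,0,0],[0.0045,0,-0.0296,0,0,0],[0.006,0,-0.0343,0,0,0],[0.0079,0,-0.039,0,0,0]]'
```

```text
time_s: 14.35
tcp_pos: [476.7, -181.1, 227.2]
tool_rot: [-90.0, 0.1, -1.8]
wrist_force: [-2.4, 5.5, 4.9]
opening: 22.2
```

```bash
python3 -m handwheel '[[0.002,0,-0.0045,0,0,0],[0.0043,0,-0.0088,0,0,0],[0.0069,0,-0.0131,0,0,0],[0.0096,0,-0.0174,0,0,0],[0.0125,0,-0.0214,0,0,0],[0.0156,0,-0.0253,0,0,0],[0.019,0,-0.029,0,0,0],[0.0224,0,-0.0326,0,0,0]]'
```

```text
time_s: 15.35
tcp_pos: [498.0, -214.4, 227.1]
tool_rot: [-90.0, 0.1, -1.8]
wrist_force: [-2.1, 7.1, 6.2]
opening: 22.1
```

```bash
python3 -m handwheel '[[0.0037,0,-0.0032,0,0,0],[0.0075,0,-0.0064,0,0,0],[0.0115,0,-0.0094,0,0,0],[0.0157,0,-0.0122,0,0,0],[0.0199,0,-0.0148,0,0,0],[0.0243,0,-0.0172,0,0,0],[0.0289,0,-0.0194,0,0,0],[0.0335,0,-0.0213,0,0,0]]'
```

```text
time_s: 16.35
tcp_pos: [530.5, -236.7, 227.1]
tool_rot: [-89.9, 0.2, -1.8]
wrist_force: [-6.8, 6.1, 8.6]
opening: 22.2
```

```bash
python3 -m handwheel '[[0.005,0,-0.0017,0,0,0],[0.0098,0,-0.0032,0,0,0],[0.0146,0,-0.0044,0,0,0],[0.0195,0,-0.0053,0,0,0],[0.0245,0,-0.0061,0,0,0],[0.0294,0,-0.0065,0,0,0],[0.0365,0,-0.0068,0,0,0],[0.0365,0,-0.0068,0,0,0]]'
python3 - <<'E'
from h import *
import pickle
c=imaging.camera_info('wrist');p,d=imaging.capture('wrist');cv2.imwrite('pics/w6.png',p[:,:,::-1]);pickle.dump((c,d),open('w6.pkl','wb'));print(status.sense()['tcp_pos'])
p,d=imaging.capture('top');cv2.imwrite('pics/t6.png',p[:,:,::-1])
E
```

```text
time_s: 17.35
tcp_pos: [566.5, -244.9, 227.1]
tool_rot: [-89.9, 0.3, -1.8]
wrist_force: [-8.3, 5.0, 9.7]
opening: 22.0
[ 566.40701288 -244.89615674  227.09737837]
```

View pics/w6.png

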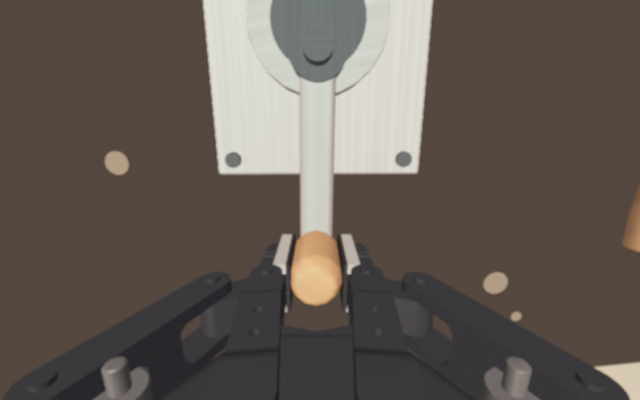

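```bash
python3 - <<'E'
from h import *
import pickle
c,d=pickle.load(open('w6.pkl','rb'))
a=cv2.imread('pics/w6.png');hsv=cv2.cvtColor(a,cv2.COLOR_BGR2HSV)
P=[]
for v in(185,195,205,215,225):
    x=np.nonzero((hsv[v,270:370,2]>110)&(hsv[v,270:370,1]<60))[0]+270;P.append(ray('',(x.min()+x.max())/2,v,47,c)[:2])
f=cv2.fitLine(np.array(P,np.float32),2,0,.01,.01).ravel();print('lever dir',np.degrees(np.arctan2(f[1],f[0]))%180-90,P[0],P[-1])
Q=[]
for v in range(60,160,20):
    x=np.nonzero(hsv[v,190:450,2]>110)[0]+190;Q.append(ray('',(x.min()+x.max())/2,v,12,c)[:2])
f=cv2.fitLine(np.array(Q,np.float32),2,0,.01,.01).ravel();print('plate dir',np.degrees(np.arctan2(f[1],f[0]))%180-90,Q[0],Q[-1])
t=cv2.imread('pics/t6.png');cv2.imwrite('pics/t6c.png',cv2.resize(t[160:270,270:420],None,fx=5,fy=5,interpolation=2))
E
```

```text
lever dir -1.8205338 [ 566.91322936 -210.40373014] [ 566.20193897 -232.76113096]
plate dir -1.4266052 [ 569.79697402 -143.06511055] [ 568.71339346 -188.92741749]
```

View pics/t6c.png

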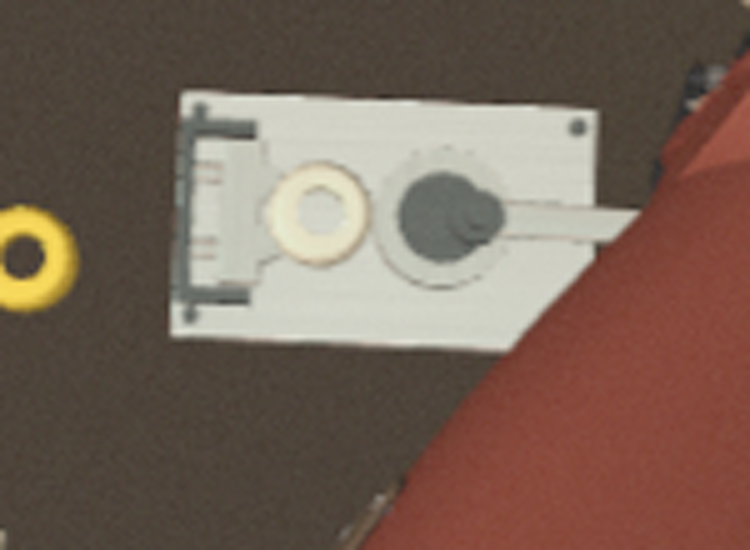

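```bash
python3 -m handwheel '[[0.001,0,0,0,0,0],[0.001,0,0,0,0,0],[0.001,0,0,0,0,0],[0.001,0,0,0,0,0],[0.001,0,0,0,0,0],[0.001,0,0,0,0,0]]'
python3 - <<'E'
from h import *
s=status.sense();print(s['tcp_pos'],s['wrist_force'],s['opening'])
from rig import order
print(order.close_job())
E
```

```text
time_s: 18.2
tcp_pos: [566.8, -245.0, 227.1]
tool_rot: [-89.9, 0.4, -1.9]
wrist_force: [-8.5, 5.0, 9.5]
opening: 22.0
[ 566.75260122 -244.95910495  227.12329813] [-8.49266378  4.98868669  9.47816511] 21.988676749374793
the job is handed in; nothing more can be done
None
```

I lifted the larger ring off its post, laid it flat on the clamp plate and let go. I then swung the cam lever to full lift and handed the job in at 18.2 s, still gripping the knob.

- **Pick:** my first grip caught too high, near the bevel, so I let go, went 6 mm lower and gripped again while the ring was still on the post. The wrist picture after lifting showed it held level.
- **Place:** I touched it down with about 3 N and released it. The next picture showed it flat, between the cam and the fence.
- **Lever:** in the last pictures the lever lay within about 0.4° of the clamp's centre line. I then nudged it by a commanded 1 mm, of which about 0.35 mm showed at the gripper. I did not take another picture after that.
- **Ring seating:** from above, the ring was pressed between the cam and the V fence.
- **Final grip:** the spring was pulling about 8.5 N along the lever's swing. The jaws read 22.0 mm on the 24 mm knob; the gripper also read about 2 mm low on the ring. There was also about 9.5 N upward on the wrist, which had been there since the grip closed and is well under the limits.

No check failed. The cameras' estimates of the pivot's y position disagreed by about 3 mm, but the swing followed the planned arc to within about 0.5 mm.

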